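# Hang the Celtic cross beside the currach on the shop hook

## Task

The silver-plated Celtic cross stands on the stopped oak turntable next to a round medallion of the same metal. Hang the cross by its hanger on the brass hook, in front of the bog oak currach (between the currach and the hook's upturned tip), so that it hangs free and upright. Do not knock the currach off or push it from its place, and leave the medallion standing where it is.

Things in the scene. Friction and masses are not known exactly. Their poses are not given: they have to be found in the camera images.
- cross_bail (a point): Centre of the hanger topping the loose silver Celtic cross (156 mm high, 74 wide in y, about 0.2 kg, on the 30 mm high turntable); 128 mm above its underside. Flat-strap hanger: 50 wide (y), 10 deep (x), 56 high; grip its flat outer sides from above. Window through x: 42 wide, from 23 mm below this point to 18 above (24 at the gable peak). Hung, point is 20 mm below arm axis; either way round.
- currach_bail (a point): Centre of the hanger of the loose bog oak currach (dark boat carving, hull 130 mm along y, 32 mm wide in x, below the hanger). It already hangs on the hook's arm, 35 to 50 mm out from the post. Its hanger has the form and size of the cross's; this point is 28 mm below the hanger's top and 20 mm below the arm's axis. z up.
- hook_seat (a point): Point on the axis of the hook's arm, 100 mm out from the post's axis: a rigid, level, round brass arm 8 mm thick, 240 mm above the case top. x points along the arm to the post, z up. The arm runs 37 mm further out (-x), then turns up 45 degrees; its tip ends 50 mm out from this point, its top 12 mm above the arm's axis. Post knob top 251 mm high; foot 16 mm high.
- medallion_bail (a point): Centre of the hanger (form and size as the cross's) of the round silver-plated medallion: solid disc 52 mm across on a foot 40 x 56 mm, 116 mm high in all, standing on the turntable about 130 mm from the cross. It stays there. The point is 88 mm above its underside, z up.
Mind the look-alikes: they are no part of the job. What is shaped like the part that bears currach_bail but purple or turquoise is not meant.

How it is judged:
By the outcome, as a careful person would: the job done as asked, in the order asked, and still so for the second after the job is handed in, with the robot touching nothing.
It also fails if it takes over 46 s, if anything falls off the work surface, if the arm or the gripper's body presses on something with over 40 N, if the wrist force passes 120 N, or if a joint passes its speed limit or range.

## Robot

A 7-joint arm with a two-finger parallel gripper is mounted at the origin on the work surface. World frame = base frame: x ahead of the robot, y to its left, z up, the work surface at z = 0. Lengths are in m, angles in rad, forces in N, time in s.
With the tool pointing down it reaches from about 0.4 to 0.875 m from the base axis. Payload 6.5 kg.
Tool frame: the origin (TCP) lies on the centre line of the jaws, within the pads' length; the fingertips stand 14 mm ahead of it and the grasp point (between the pads) lies 5 mm behind it; z points along the fingers, y is the line along which they close (so a half turn about z gives the same grasp; the last joint's range is limited). The gripper opens to 88 mm and grips with 3 to 60 N. Pads are 18 mm wide; open, the fingers measure 123 mm over their backs; the gripper's body (75 mm by 187 mm) begins 45 mm behind the grasp point.
Start: joints at [1.276, 0.536, -0.004, 1.538, 0.003, 1.067, -0.071], TCP at [0.147, -0.633, 0.253] pointing down, gripper open.
Joint ranges: [-2.7, 2.7], [-0.37, 2.16], [-1.27, 1.26], [0.24, 2.4], [-1.31, 4.45], [0.19, 1.91], [-2.76, 2.76]. Speed limits (rad/s): [2.39, 2.39, 3.14, 3.14, 3.14, 3.14, 3.14].

## Interface

Orientations are given as a unit quaternion [x, y, z, w].
In Python, from station import telemetry, viewer, manip gives the robot as it stands.
- The arm moves only by the tool send_rows, never from a script. Its argument "increments" is a list of rows, each an object of numbers: "tx", "ty", "tz": the shift along the tool's x, y, z scaled (see below); "rx", "ry", "rz": the turn, a rotation vector about the tool's x, y, z scaled (see below); "fingers": the gripper command: -1 is shut, 1 is fully open, values between are in proportion. In form: [{"tx": .., "ty": .., "tz": .., "rx": .., "ry": .., "rz": .., "fingers": ..}, ...]. A call has 1 to 12 rows; each row shifts and turns the commanded pose from where the row before left it, along the tool's axes as they then stand; what a row does not reach is not made up. The controller multiplies each number of a shift by 0.15 m and each number of a turn by 120 degrees. A row lasts 1/10 s, in which the tool goes at most 50 mm and 8.59 degrees, less where a joint would pass 70% of its speed; a pose out of reach is approached as far as the arm can. A call with a number of a shift or a turn outside -1 to 1 is refused whole. A call with a gripper value outside its range is refused whole. The fingers move at their own pace and stop on an object; "grip_force" is the grip in N (left out, the last holds). Time passes only in rows, so rows that do not move let the fingers close. It gives the time, the measured TCP pose, the force, the opening and the grip force at its end, in the units of the state.
- telemetry.state(): the state, without advancing time (a new reading comes with each control period).
- viewer.get_image(name): name is "side" or "top" or "wrist"; returns a dict with "image" (420x560x3 uint8, blue, green, red), "camera_matrix" (3x3 intrinsics, pixels), "k1" (the pictures are not rectified: a ray, as slopes to the right and down, at radius r is drawn at 1 + k1 r^2 times it, then the intrinsics apply), "R" (3x3) and "t" (3): a world point X has camera coordinates R X + t. Camera axes: x right, y down, z forward; pixel columns grow to the right and rows downward; lengths in m; the calibration is good to about 2 mm. A picture is of the moment at which its call begins. There is no depth.
- manip.sign_off(): hands the job in; it is judged then, once.
The state is a dict: "time_s": time; "qpos": joint angles; "qd": joint speeds; "effort": joint torques, N m; "eef_pos": TCP position; "eef_rot": TCP orientation; "force": force on the tool from outside, world axes, zero at the start; "wrist_torque": the same for the moment, N m; "width": opening from 0.0 (shut) to 1.0 (fully open); "finger_force": force on a finger pad.
Only numpy, scipy, OpenCV 4.12 (cv2) and the standard library are available. Lean on these libraries where they do the work, as an engineer would, in place of code of your own. Each camera call takes 0.05 s, during which the arm holds its last target. There are 200 camera calls.

## Working session

There is one attempt and no reset: what is moved stays moved. The work goes in short steps, Python scripts to look and compute and a tool call to move; the robot and the scene stay as the last step left them, time stands still between calls to the robot, and variables do not carry over. Pictures are saved under pics/ and viewed, at most 10 in all, crops included, and the job is handed in when it is done.

Besides the shell and the picture viewer there is one more tool, called as name(argument=value, ...), one argument or row to a line, values as JSON. send_rows: Moves the arm, as the interface text tells. Its arguments: {"type":"object","properties":{"increments":{"type":"array"},"grip_force":{"type":"number"}},"required":["increments"]}

```bash
ls; mkdir -p pics
cat > h.py <<'E'
import numpy as np, cv2
from station import telemetry, viewer, manip
def grab(n,f=None):
    d=viewer.get_image(n)
    if f: cv2.imwrite('pics/'+f,d['image'])
    return d
def ray(d,u,v):
    K=np.array(d['camera_matrix']);k=np.array([d['k1'],0,0,0,0],float)
    p=cv2.undistortPoints(np.array([[[u,v]]],float),K,k)[0,0]
    R=np.array(d['R']);t=np.array(d['t'])
    o=-R.T@t; w=R.T@np.array([p[0],p[1],1]); return o,w/np.linalg.norm(w)
def onz(d,u,v,z):
    o,w=ray(d,u,v); return o+w*(z-o[2])/w[2]
def tri(*rs):
    A=sum(np.eye(3)-np.outer(w,w) for o,w in rs);b=sum((np.eye(3)-np.outer(w,w))@o for o,w in rs)
    X=np.linalg.solve(A,b); return X,[np.linalg.norm((np.eye(3)-np.outer(w,w))@(X-o)) for o,w in rs]
def proj(d,X):
    K=np.array(d['camera_matrix']);R=np.array(d['R']);t=np.array(d['t'])
    return cv2.projectPoints(np.array([X],float),cv2.Rodrigues(R)[0],t,K,np.array([d['k1'],0,0,0,0],float))[0][0,0]
E
python3 - <<'E'
from h import *
import pickle
D={n:grab(n) for n in('side','top','wrist')}
pickle.dump(D,open('d0.pkl','wb'))
for n in D: 
    d=D[n];cv2.imwrite(f'pics/{n}0.png',d['image']);R=np.array(d['R']);print(n,-R.T@np.array(d['t']),R[2],d['k1'],d['camera_matrix'][0][0])
print(telemetry.state())
E
```

```text
pics
side [ 0.47972857 -0.9349016   1.06818907] [ 0.08308425  0.70169842 -0.70761313] -0.1630810974070138 502.56377019143326
top [ 0.50418491 -0.01641912  1.12600383] [ 0.11796938  0.03874821 -0.99226095] -0.02352733978334676 474.330508421397
wrist [ 0.22440337 -0.61534463  0.38349403] [-0.29898742 -0.06836127 -0.95180526] -0.06961731773432225 334.80806400673055
{'time_s': 0.15, 'qpos': array([ 1.27580225,  0.53701465, -0.00441945,  1.53862688,  0.00261298,
        1.06729358, -0.07117429]), 'qd': array([ 3.81581982e-04, -1.54719311e-03, -4.66898033e-04, -1.39373398e-03,
        2.80605164e-05,  3.33484947e-04,  8.07534857e-04]), 'effort': array([ 1.61525692e-03, -5.71324861e+01,  9.91866477e-01, -2.51824933e+01,
       -5.61742857e-02,  1.52208062e-02,  1.06621737e-04]), 'eef_pos': array([ 0.14729987, -0.63262908,  0.25203344]), 'eef_rot': array([ 9.93458610e-01,  1.14190820e-01, -1.36196888e-04, -6.54483758e-04]), 'force': array([ 0.11813774,  0.41697131, -0.43866214]), 'wrist_torque': array([-0.00919657, -0.0382829 ,  0.01814325]), 'finger_force': 0.0, 'width': 1.0013939972464283}
```

View pics/side0.png

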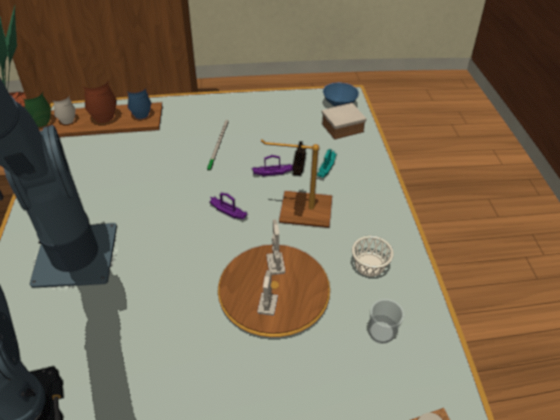

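View pics/top0.png

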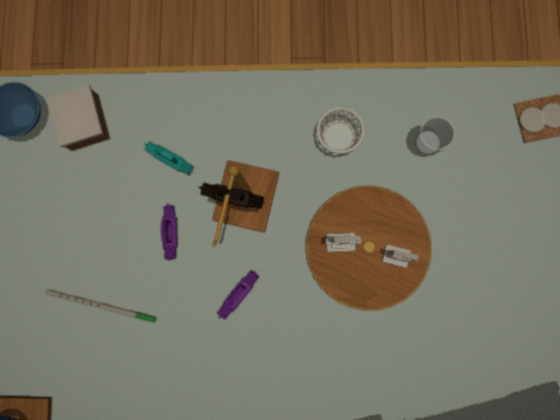

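The side view shows the hook at (315,150) with the dark currach at (299,158). Purple look-alikes are at (272,168) and (228,207), and a turquoise one at (327,163). Two silver pieces stand on the turntable, at side (277,250) / top (342,241) and side (268,292) / top (398,255). I'll zoom in to tell the cross from the medallion.

Run:
```python
import pickle,cv2,numpy as np
D=pickle.load(open('d0.pkl','rb'))
s,t=D['side']['image'],D['top']['image']
c=lambda im,x,y,w,h,f:cv2.resize(im[y:y+h,x:x+w],(w*f,h*f),interpolation=cv2.INTER_CUBIC)
A=c(s,235,210,80,60*2-10,5);A=A[:,:400]
B=np.vstack([c(t,310,220,130,50,3)[:, :390],c(s,255,130,97,100,4)[:,:390]])[:550]
A=A[:550];B=np.pad(B,((0,550-B.shape[0]),(0,400-B.shape[1]),(0,0)))
cv2.imwrite('pics/crop0.png',np.hstack([A,B]))
```

```text
Traceback (most recent call last):
ValueError: all the input array dimensions except for the concatenation axis must match exactly, but along dimension 1, the array at index 0 has size 390 and the array at index 1 has size 388
```

Run:
```python
import pickle,cv2,numpy as np
D=pickle.load(open('d0.pkl','rb'))
s,t=D['side']['image'],D['top']['image']
c=lambda im,x,y,w,h,f:cv2.resize(im[y:y+h,x:x+w],(w*f,h*f),interpolation=cv2.INTER_CUBIC)
A=c(s,235,210,80,110,5)
B=np.vstack([c(t,310,220,130,50,3)[:, :388],c(s,255,130,97,100,4)])
B=np.pad(B,((0,0),(0,12),(0,0)))
cv2.imwrite('pics/crop0.png',np.hstack([A,B]))
```

```text
(no output)
```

View pics/crop0.png

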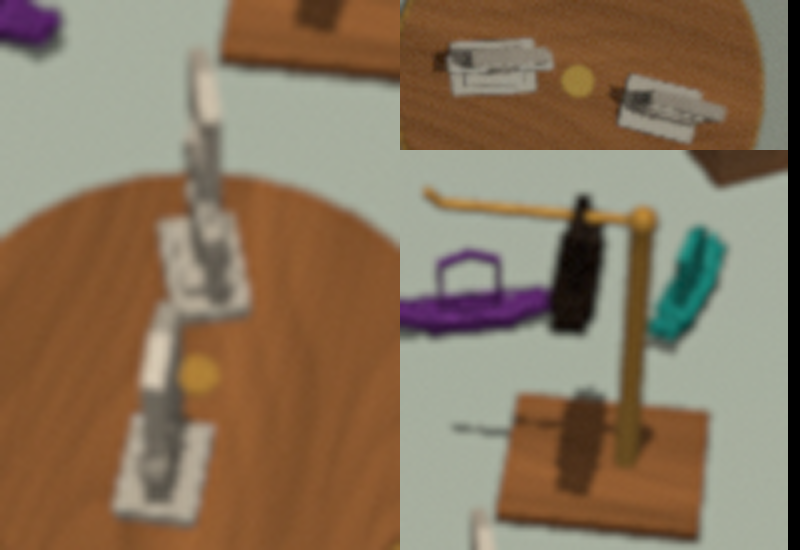

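Run:
```python
from h import *
import pickle
D=pickle.load(open('d0.pkl','rb'));s,t=D['side'],D['top']
print('far top z.186 from side',onz(s,274.5,220.5,.18),'near',onz(s,267.5,271.5,.14))
print('far hanger ends top',onz(t,335.5,239,.175),onz(t,361,239.5,.175))
print('near hanger ends',onz(t,387,252,.135),onz(t,417.5,257.5,.135))
print('far foot corners', [onz(t,*p,.035)[:2].round(3) for p in((326.5,235),(355,232),(328,252),(355,250))])
print('near foot', [onz(t,*p,.035)[:2].round(3) for p in((389,245),(411,250),(384,262),(407,267))])
# hook
for im,r,n in((s,(255,130,75,60),'side'),(t,(195,160,80,100),'top')):
    x,y,w,h=r;hsv=cv2.cvtColor(im['image'][y:y+h,x:x+w],cv2.COLOR_BGR2HSV)
    m=cv2.inRange(hsv,(12,120,110),(32,255,255));ys,xs=np.nonzero(m)
    for yy in range(h):
        q=xs[ys==yy]
        if len(q):print(n,yy+y,q.min()+x,q.max()+x,len(q),end='; ')
    print()
for a,b in(((315.5,147.5),(233,171)),((264,142),(214.5,243)),((290,145.5),(224,209))): print(tri(ray(s,*a),ray(t,*b)))
```

```text
far top z.186 from side [ 0.5590611  -0.09142223  0.18      ] near [ 0.53118951 -0.2152489   0.14      ]
far hanger ends top [ 0.55746032 -0.08504476  0.175     ] [ 0.55627675 -0.13573455  0.175     ]
near hanger ends [ 0.53241659 -0.19379175  0.135     ] [ 0.52090648 -0.25606763  0.135     ]
far foot corners [array([ 0.575, -0.075]), array([ 0.581, -0.14 ]), array([ 0.536, -0.078]), array([ 0.54 , -0.139])]
near foot [array([ 0.551, -0.217]), array([ 0.54 , -0.266]), array([ 0.513, -0.204]), array([ 0.501, -0.256])]
side 140 262 262 1; side 141 262 263 2; side 142 263 265 3; side 143 264 276 13; side 144 269 287 19; side 145 280 317 24; side 146 291 318 22; side 147 302 318 17; side 148 312 318 7; side 149 313 317 5; side 150 315 315 1; 
top 162 227 227 1; top 163 232 235 2; top 166 231 252 9; top 167 230 257 17; top 168 230 262 19; top 169 226 265 28; top 170 229 269 31; top 171 229 270 33; top 172 230 273 36; top 173 231 273 31; top 174 231 272 28; top 175 228 270 29; top 176 227 270 32; top 177 229 271 31; top 178 224 271 32; top 179 228 270 30; top 180 225 270 31; top 181 226 26
[... 889 characters left out ...]
 27; top 227 218 264 23; top 228 217 264 20; top 229 217 263 11; top 230 217 263 6; top 231 217 219 3; top 232 217 219 3; top 233 216 218 3; top 234 216 218 3; top 235 216 218 3; top 236 216 218 3; top 237 215 217 3; top 238 215 217 3; top 239 215 217 3; top 240 215 216 2; top 242 214 215 2; top 243 213 215 3; top 244 213 215 3; top 245 213 214 2; 
(array([0.68660275, 0.11332147, 0.23648115]), [np.float64(0.0015981467109595848), np.float64(0.001598146710959317)])
(array([0.54983434, 0.1463246 , 0.23899432]), [np.float64(0.0027465641165500547), np.float64(0.002746564116549926)])
(array([0.61666152, 0.12985852, 0.23474512]), [np.float64(0.004729627699802791), np.float64(0.004729627699802808)])
```

Choice: the far, taller piece (side 277,245; top 342,241) is the cross. Its hanger is 51 mm wide and its centre is at about (0.557,-0.110). The near piece is the medallion. The hook arm runs from the post at (0.687,0.113) to the tip at (0.550,0.146), at z of about 0.24. Next I'll move over the cross for a close look.

send_rows(
  increments=[
    {"rz":0.055,"fingers":1},
    {"rz":0.054,"fingers":1},
    {"tx":0.161,"ty":-0.205,"fingers":1},
    {"tx":0.161,"ty":-0.205,"fingers":1},
    {"tx":0.161,"ty":-0.205,"fingers":1},
    {"tx":0.161,"ty":-0.205,"fingers":1},
    {"tx":0.161,"ty":-0.205,"fingers":1},
    {"tx":0.161,"ty":-0.205,"fingers":1},
    {"tx":0.161,"ty":-0.205,"fingers":1},
    {"tx":0.161,"ty":-0.205,"fingers":1},
    {"tx":0.161,"ty":-0.205,"fingers":1},
    {"tx":0.161,"ty":-0.205,"fingers":1},
  ],
)

```text
$.increments[0]: bad value
```

send_rows(
  increments=[
    {"tx":0.161,"ty":-0.205,"fingers":1},
    {"tx":0.161,"ty":-0.205,"fingers":1},
    {"tx":0.161,"ty":-0.205,"fingers":1},
    {"tx":0.161,"ty":-0.205,"fingers":1},
    {"tx":0.161,"ty":-0.205,"fingers":1},
    {"tx":0.161,"ty":-0.205,"fingers":1},
    {"tx":0.161,"ty":-0.205,"fingers":1},
    {"fingers":1},
    {"fingers":1},
  ],
)

```text
$.increments[0]: bad value
```

Run:
```python
from h import *
import pickle
s=telemetry.state();print(s['time_s'],s['qpos'],s['eef_pos'],s['eef_rot'],s['force'])
d=grab('wrist','w1.png');pickle.dump(d,open('w1.pkl','wb'))
D=pickle.load(open('d0.pkl','rb'));t=D['top']
P=[onz(t,*p,.24) for p in((225,199),(221.5,213),(218,232),(216,239))]
kn=[onz(t,x,171,.24) for x in(233,234)]
print(np.array(P),kn); L=cv2.fitLine(np.array(P)[:,:2].astype(np.float32),2,0,.01,.01).ravel();print(L,np.degrees(np.arctan2(L[1],L[0])))
print('bail proj',proj(d,[.557,-.110,.158]),proj(d,[.557,-.085,.178]),proj(d,[.557,-.135,.178]))
```

```text
0.15 [ 1.27580225  0.53701465 -0.00441945  1.53862688  0.00261298  1.06729358
 -0.07117429] [ 0.14729987 -0.63262908  0.25203344] [ 9.93458610e-01  1.14190820e-01 -1.36196888e-04 -6.54483758e-04] [ 0.11813774  0.41697131 -0.43866214]
[[0.63036642 0.12746642 0.24      ]
 [0.60367484 0.13377    0.24      ]
 [0.56771093 0.13989886 0.24      ]
 [0.55454295 0.14349123 0.24      ]] [array([0.6842582 , 0.11282983, 0.24      ]), array([0.68424018, 0.11091   , 0.24      ])]
[ 0.9798515  -0.1997274   0.5890738   0.13615662] -11.521018
bail proj [6140.95024421 7063.83041465] [18379.55046642 20187.82536548] [11855.19562267 14251.39779269]
```

View pics/w1.png

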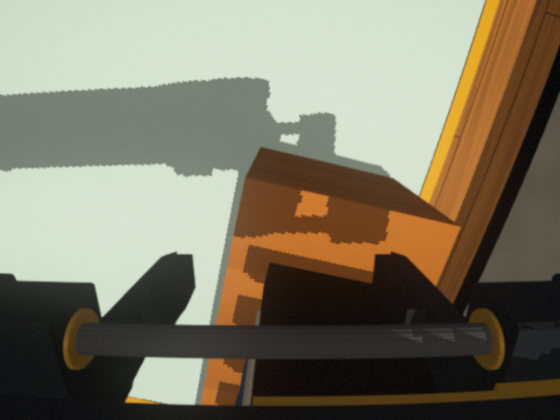

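send_rows(
  increments=[
    {"tx":0,"ty":0,"tz":-0.03,"rx":0,"ry":0,"rz":0.055,"fingers":1},
    {"tx":0,"ty":0,"tz":-0.03,"rx":0,"ry":0,"rz":0.054,"fingers":1},
    {"tx":0.161,"ty":-0.205,"tz":0,"rx":0,"ry":0,"rz":0,"fingers":1},
    {"tx":0.161,"ty":-0.205,"tz":0,"rx":0,"ry":0,"rz":0,"fingers":1},
    {"tx":0.161,"ty":-0.205,"tz":0,"rx":0,"ry":0,"rz":0,"fingers":1},
    {"tx":0.161,"ty":-0.205,"tz":0,"rx":0,"ry":0,"rz":0,"fingers":1},
    {"tx":0.161,"ty":-0.205,"tz":0,"rx":0,"ry":0,"rz":0,"fingers":1},
    {"tx":0.161,"ty":-0.205,"tz":0,"rx":0,"ry":0,"rz":0,"fingers":1},
    {"tx":0.161,"ty":-0.205,"tz":0,"rx":0,"ry":0,"rz":0,"fingers":1},
    {"tx":0.161,"ty":-0.205,"tz":0,"rx":0,"ry":0,"rz":0,"fingers":1},
    {"tx":0.161,"ty":-0.205,"tz":0,"rx":0,"ry":0,"rz":0,"fingers":1},
    {"tx":0.161,"ty":-0.205,"tz":0,"rx":0,"ry":0,"rz":0,"fingers":1},
  ],
)

```text
time_s: 1.4
eef_pos: [0.3895, -0.324, 0.2618]
eef_rot: [1.0, 0.0, 0.0, 0.0]
force: [0.2, 0.6, -0.1]
width: 1.0
finger_force: 0.0
```

send_rows(
  increments=[
    {"tx":0.161,"ty":-0.205,"tz":0,"rx":0,"ry":0,"rz":0,"fingers":1},
    {"tx":0.161,"ty":-0.205,"tz":0,"rx":0,"ry":0,"rz":0,"fingers":1},
    {"tx":0.161,"ty":-0.205,"tz":0,"rx":0,"ry":0,"rz":0,"fingers":1},
    {"tx":0.161,"ty":-0.205,"tz":0,"rx":0,"ry":0,"rz":0,"fingers":1},
    {"tx":0.161,"ty":-0.205,"tz":0,"rx":0,"ry":0,"rz":0,"fingers":1},
    {"tx":0.161,"ty":-0.205,"tz":0,"rx":0,"ry":0,"rz":0,"fingers":1},
    {"tx":0.12,"ty":-0.16,"tz":0,"rx":0,"ry":0,"rz":0,"fingers":1},
    {"tx":0,"ty":0,"tz":0,"rx":0,"ry":0,"rz":0,"fingers":1},
    {"tx":0,"ty":0,"tz":0,"rx":0,"ry":0,"rz":0,"fingers":1},
  ],
)

```text
time_s: 2.3
eef_pos: [0.5514, -0.1166, 0.2614]
eef_rot: [1.0, 0.001, -0.0, 0.0]
force: [-0.5, -0.7, 0.7]
width: 0.999
finger_force: 0.0
```

Run:
```python
from h import *
import pickle
s=telemetry.state();print(s['time_s'],s['qpos'],s['eef_pos'],s['eef_rot'],s['force'])
d=grab('wrist','w2.png');pickle.dump(d,open('w2.pkl','wb'))
print('bail proj',proj(d,[.557,-.110,.158]),proj(d,[.557,-.085,.178]),proj(d,[.557,-.135,.178]))
```

```text
2.3 [ 0.29277762  0.39024103 -0.21148626  1.75299986  0.09476819  1.00903849
 -1.52294056] [ 0.55139192 -0.11662162  0.26137898] [ 9.99999538e-01  8.68357058e-04 -4.05028243e-04  7.66787320e-05] [-0.48232495 -0.70352831  0.65051246]
bail proj [273.384458   204.77058625] [235.76288655 213.4951861 ] [309.39796164 213.6665134 ]
```

View pics/w2.png

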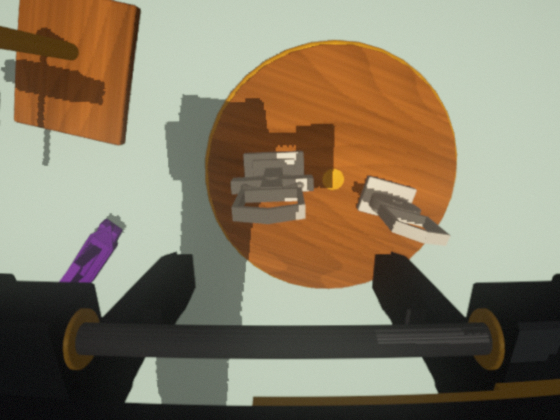

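The wrist view shows the cross hanger at px (232..306, 200..222), tilted by about 3°. The medallion is at (400,205). I'll measure the hanger's edges.

Run:
```python
from h import *
import pickle
d=pickle.load(open('w2.pkl','rb'));im=d['image']
hsv=cv2.cvtColor(im,cv2.COLOR_BGR2HSV)[:,:,1]
m=(hsv<75).astype(np.uint8)
for x in range(228,312,4):
    q=np.nonzero(m[190:232,x])[0]+190;print(x,(q.min(),q.max(),len(q)) if len(q) else None,end=' ')
print()
for y in range(186,226,4):
    q=np.nonzero(m[y,225:318])[0]+225;print(y,(q.min(),q.max()) if len(q) else None,end=' ')
print()
cv2.imwrite('pics/w2c.png',cv2.resize(im[140:240,220:350],None,fx=5,fy=5,interpolation=cv2.INTER_CUBIC))
```

```text
228 None 232 (np.int64(190), np.int64(213), 11) 236 (np.int64(190), np.int64(220), 27) 240 (np.int64(190), np.int64(220), 31) 244 (np.int64(190), np.int64(221), 28) 248 (np.int64(190), np.int64(221), 27) 252 (np.int64(190), np.int64(221), 26) 256 (np.int64(190), np.int64(221), 26) 260 (np.int64(190), np.int64(221), 25) 264 (np.int64(190), np.int64(222), 25) 268 (np.int64(190), np.int64(222), 25) 272 (np.int64(190), np.int64(222), 26) 276 (np.int64(190), np.int64(221), 25) 280 (np.int64(190), np.int64(220), 24) 284 (np.int64(190), np.int64(220), 25) 288 (np.int64(190), np.int64(219), 25) 292 (np.int64(190), np.int64(218), 24) 296 (np.int64(190), np.int64(218), 25) 300 (np.int64(190), np.int64(218), 29) 304 (np.int64(190), np.int64(217), 14) 308 (np.int64(190), np.int64(190), 1) 
186 (np.int64(231), np.int64(312)) 190 (np.int64(232), np.int64(308)) 194 (np.int64(238), np.int64(301)) 198 (np.int64(236), np.int64(302)) 202 (np.int64(234), np.int64(302)) 206 (np.int64(233), np.int64(304)) 210 (np.int64(232), np.int64(304)) 214 (np.int64(233), np.int64(304)) 218 (np.int64(233), np.int64(301)) 222 (np.int64(261), np.int64(272))
```

View pics/w2c.png

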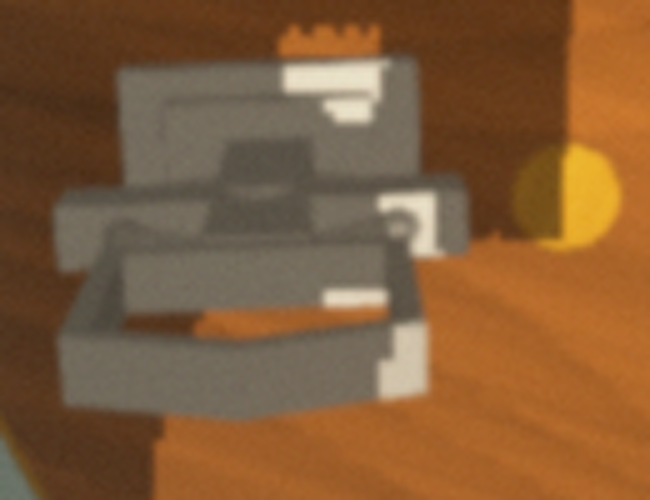

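Run:
```python
from h import *
import pickle
d=pickle.load(open('w2.pkl','rb'))
q=[onz(d,*p,.179) for p in((232.2,208),(305.6,205),(233,221),(306,219))]
print(np.array(q).round(4),np.mean(q,0)); 
for a,b in((0,1),(2,3)):
  v=q[b]-q[a];print(np.linalg.norm(v),np.degrees(np.arctan2(v[0],-v[1])))
print('peak',onz(d,268,209,.186),onz(d,268,223,.186))
```

```text
[[ 0.5612 -0.0829  0.179 ]
 [ 0.5635 -0.1322  0.179 ]
 [ 0.5519 -0.083   0.179 ]
 [ 0.5535 -0.1327  0.179 ]] [ 0.55753954 -0.10771545  0.179     ]
0.049351012290818695 2.589702582229299
0.049698601446222 1.8169396819608072
peak [ 0.56288475 -0.10732348  0.186     ] [ 0.55317299 -0.10720909  0.186     ]
```

send_rows(
  increments=[
    {"tx":0.042,"ty":-0.061,"tz":0,"rx":0,"ry":0,"rz":-0.019,"fingers":1},
    {"tx":0,"ty":0,"tz":0.174,"rx":0,"ry":0,"rz":0,"fingers":1},
    {"tx":0,"ty":0,"tz":0.174,"rx":0,"ry":0,"rz":0,"fingers":1},
    {"tx":0,"ty":0,"tz":0.174,"rx":0,"ry":0,"rz":0,"fingers":1},
    {"tx":0,"ty":0,"tz":0.174,"rx":0,"ry":0,"rz":0,"fingers":1},
    {"tx":0,"ty":0,"tz":0,"rx":0,"ry":0,"rz":0,"fingers":1},
    {"tx":0,"ty":0,"tz":0,"rx":0,"ry":0,"rz":0,"fingers":1},
  ],
)

```text
time_s: 3.05
eef_pos: [0.5579, -0.108, 0.1577]
eef_rot: [1.0, 0.02, -0.0, -0.0]
force: [-0.1, 0.2, 0.9]
width: 1.0
finger_force: 0.0
```

send_rows(
  increments=[
    {"tx":0,"ty":0,"tz":0,"rx":0,"ry":0,"rz":0,"fingers":0},
    {"tx":0,"ty":0,"tz":0,"rx":0,"ry":0,"rz":0,"fingers":0},
    {"tx":0,"ty":0,"tz":0,"rx":0,"ry":0,"rz":0,"fingers":0},
    {"tx":0,"ty":0,"tz":0,"rx":0,"ry":0,"rz":0,"fingers":0},
    {"tx":0,"ty":0,"tz":0,"rx":0,"ry":0,"rz":0,"fingers":0},
    {"tx":0,"ty":0,"tz":0,"rx":0,"ry":0,"rz":0,"fingers":0},
    {"tx":0,"ty":0,"tz":0,"rx":0,"ry":0,"rz":0,"fingers":0},
    {"tx":0,"ty":0,"tz":0,"rx":0,"ry":0,"rz":0,"fingers":0},
  ],
  grip_force=20,
)

```text
time_s: 3.85
eef_pos: [0.5581, -0.1075, 0.1576]
eef_rot: [1.0, 0.02, 0.0, -0.0]
force: [-0.3, 0.9, 2.5]
width: 0.569
finger_force: 20.0
```

send_rows(
  increments=[
    {"tx":0,"ty":0,"tz":-0.1,"rx":0,"ry":0,"rz":0,"fingers":0},
    {"tx":0,"ty":0,"tz":-0.16,"rx":0,"ry":0,"rz":0,"fingers":0},
    {"tx":0,"ty":0,"tz":-0.16,"rx":0,"ry":0,"rz":0,"fingers":0},
    {"tx":0,"ty":0,"tz":-0.166,"rx":0,"ry":0,"rz":0,"fingers":0},
    {"tx":0,"ty":0,"tz":0,"rx":0,"ry":0,"rz":0.041,"fingers":0},
    {"tx":0,"ty":0,"tz":0,"rx":0,"ry":0,"rz":0.041,"fingers":0},
    {"tx":0,"ty":0,"tz":0,"rx":0,"ry":0,"rz":0.04,"fingers":0},
    {"tx":-0.182,"ty":0,"tz":0,"rx":0,"ry":0,"rz":0,"fingers":0},
    {"tx":-0.182,"ty":0,"tz":0,"rx":0,"ry":0,"rz":0,"fingers":0},
    {"tx":-0.182,"ty":0,"tz":0,"rx":0,"ry":0,"rz":0,"fingers":0},
    {"tx":-0.182,"ty":0,"tz":0,"rx":0,"ry":0,"rz":0,"fingers":0},
    {"tx":0,"ty":0,"tz":0,"rx":0,"ry":0,"rz":0,"fingers":0},
  ],
)

```text
time_s: 5.05
eef_pos: [0.4474, -0.084, 0.2453]
eef_rot: [0.994, -0.107, -0.002, 0.0]
force: [0.5, -0.1, -1.5]
width: 0.567
finger_force: 20.0
```

send_rows(
  increments=[
    {"tx":0,"ty":-0.1,"tz":0,"rx":0,"ry":0,"rz":0,"fingers":0},
    {"tx":0,"ty":-0.18,"tz":0,"rx":0,"ry":0,"rz":0,"fingers":0},
    {"tx":0,"ty":-0.18,"tz":0,"rx":0,"ry":0,"rz":0,"fingers":0},
    {"tx":0,"ty":-0.18,"tz":0,"rx":0,"ry":0,"rz":0,"fingers":0},
    {"tx":0,"ty":-0.18,"tz":0,"rx":0,"ry":0,"rz":0,"fingers":0},
    {"tx":0,"ty":-0.18,"tz":0,"rx":0,"ry":0,"rz":0,"fingers":0},
    {"tx":0,"ty":-0.18,"tz":0,"rx":0,"ry":0,"rz":0,"fingers":0},
    {"tx":0,"ty":-0.18,"tz":0,"rx":0,"ry":0,"rz":0,"fingers":0},
    {"tx":0,"ty":-0.18,"tz":0,"rx":0,"ry":0,"rz":0,"fingers":0},
    {"tx":0,"ty":-0.073,"tz":0,"rx":0,"ry":0,"rz":0,"fingers":0},
    {"tx":0,"ty":0,"tz":0,"rx":0,"ry":0,"rz":0,"fingers":0},
    {"tx":0,"ty":0,"tz":0,"rx":0,"ry":0,"rz":0,"fingers":0},
  ],
)

```text
time_s: 6.25
eef_pos: [0.5028, 0.1505, 0.2451]
eef_rot: [0.994, -0.108, -0.0, 0.001]
force: [-0.1, -0.9, -1.0]
width: 0.564
finger_force: 20.0
```

Run:
```python
from h import *
import pickle
st=telemetry.state();print(st['time_s'],st['qpos'],st['eef_pos'],st['eef_rot'],st['force'],st['width'])
D={n:grab(n) for n in('side','top','wrist')};pickle.dump(D,open('d3.pkl','wb'))
s,t,w=(D[n]['image'] for n in('side','top','wrist'))
a=cv2.resize(s[110:230,215:345],(520,480),interpolation=cv2.INTER_CUBIC)
b=cv2.resize(w,(280,210));c=cv2.resize(t[150:285,180:320],(280,270))
cv2.imwrite('pics/c3.png',np.hstack([a,np.vstack([b,c])]))
```

```text
6.25 [-0.13083637  0.35214628 -0.30412425  1.86161222  0.12863425  0.94766799
 -2.27985082] [0.50283246 0.15050915 0.24510191] [ 9.94158330e-01 -1.07929563e-01 -1.90031536e-04  6.23668305e-04] [-0.08399259 -0.90359375 -1.02177222] 0.5635881901292906
```

View pics/c3.png

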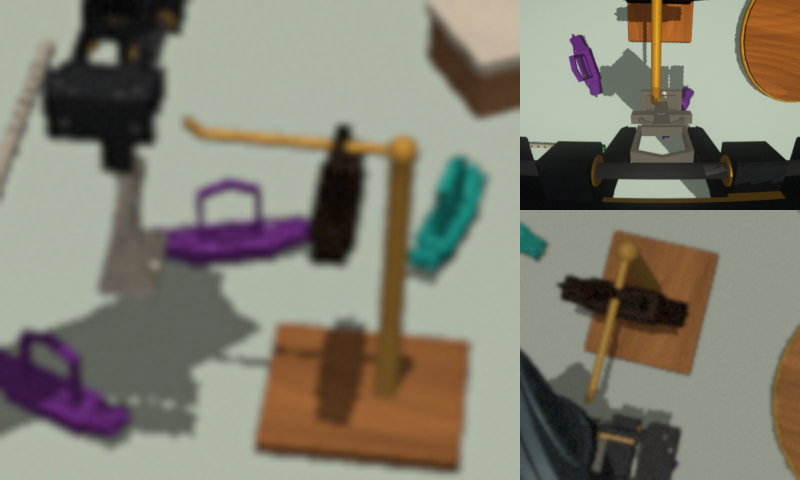

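The side crop shows the cross held upright, just outside the hook tip. The wrist view shows the arm and the hanger nearly lined up. Next I'll measure the arm line from the wrist image.

Run:
```python
from h import *
import pickle
D=pickle.load(open('d3.pkl','rb'));w=D['wrist'];im=w['image']
hsv=cv2.cvtColor(im,cv2.COLOR_BGR2HSV)
m=cv2.inRange(hsv,(14,110,60),(34,255,255))
P=[]
for y in range(75,215,10):
    q=np.nonzero(m[y,235:310])[0]+235
    if len(q)>3: P.append(onz(w,np.median(q),y,.24)[:2]);print(y,q.min(),q.max(),len(q),P[-1].round(4))
P=np.array(P[:11],np.float32);vx,vy,x0,y0=cv2.fitLine(P,2,0,.01,.01).ravel();print('yaw',np.degrees(np.arctan2(vy/vx,1)),x0,y0)
p=np.array([.5028,.1505]);tx=np.array([np.cos(.2161),-np.sin(.2161)])
n=np.array([-vy,vx])*np.sign(vx);print('tcp left of line by',(p-[x0,y0])@n)
t=D['top'];print('tip z.25 top',[onz(t,u,v,.25)[:2] for u,v in((213.5,244.5),)])
sat=hsv[:,:,1]
for y in range(255,325,10):
    q=np.nonzero(sat[y,200:360]<60)[0]+200;print(y,(q.min(),q.max()) if len(q) else None,end=' ')
cv2.imwrite('pics/w3c.png',cv2.resize(im[150:350,190:390],(600,600),interpolation=cv2.INTER_CUBIC))
```

```text
75 236 308 53 [0.5896 0.1315]
85 263 282 20 [0.5867 0.1351]
95 263 281 19 [0.5831 0.1361]
105 263 281 19 [0.5794 0.137 ]
115 263 281 19 [0.5757 0.1379]
125 263 281 19 [0.5719 0.1387]
135 263 281 19 [0.568  0.1396]
145 262 281 20 [0.5642 0.1407]
155 262 281 20 [0.5602 0.1416]
165 262 281 20 [0.5562 0.1425]
175 262 280 19 [0.5521 0.1437]
185 262 280 19 [0.548  0.1447]
195 261 280 20 [0.5438 0.1459]
205 263 278 16 [0.5394 0.1469]
yaw -15.576595 0.5715593 0.13859048
tcp left of line by -0.006991581833212648
tip z.25 top [array([0.54377632, 0.14620748])]
255 (np.int64(200), np.int64(359)) 265 (np.int64(200), np.int64(359)) 275 (np.int64(200), np.int64(359)) 285 (np.int64(200), np.int64(359)) 295 (np.int64(200), np.int64(359)) 305 (np.int64(200), np.int64(359)) 315 (np.int64(200), np.int64(359))
```

View pics/w3c.png

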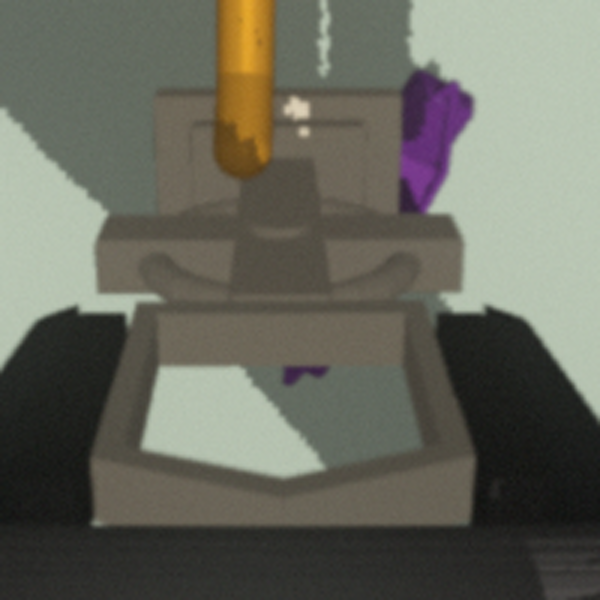

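send_rows(
  increments=[
    {"tx":0,"ty":-0.033,"tz":0,"rx":0,"ry":0,"rz":0.009,"fingers":0},
    {"tx":0.05,"ty":0,"tz":0,"rx":0,"ry":0,"rz":0,"fingers":0},
    {"tx":0.075,"ty":0,"tz":0,"rx":0,"ry":0,"rz":0,"fingers":0},
    {"tx":0.075,"ty":0,"tz":0,"rx":0,"ry":0,"rz":0,"fingers":0},
    {"tx":0.075,"ty":0,"tz":0,"rx":0,"ry":0,"rz":0,"fingers":0},
    {"tx":0.05,"ty":0,"tz":0,"rx":0,"ry":0,"rz":0,"fingers":0},
    {"tx":0,"ty":0,"tz":0,"rx":0,"ry":0,"rz":0,"fingers":0},
  ],
)

```text
time_s: 7.1
eef_pos: [0.5525, 0.1449, 0.245]
eef_rot: [0.993, -0.117, 0.0, 0.0]
force: [0.6, 0.3, -1.5]
width: 0.566
finger_force: 20.0
```

Run:
```python
from h import *
import pickle
D={n:grab(n) for n in('side','wrist')};pickle.dump(D,open('d4.pkl','wb'))
s,w=(D[n]['image'] for n in('side','wrist'))
a=cv2.resize(s[110:210,235:335],(400,400),interpolation=cv2.INTER_CUBIC)
b=cv2.resize(w[150:350,190:390],(400,400))
cv2.imwrite('pics/c4.png',np.hstack([a,b]))
```

```text
(no output)
```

View pics/c4.png

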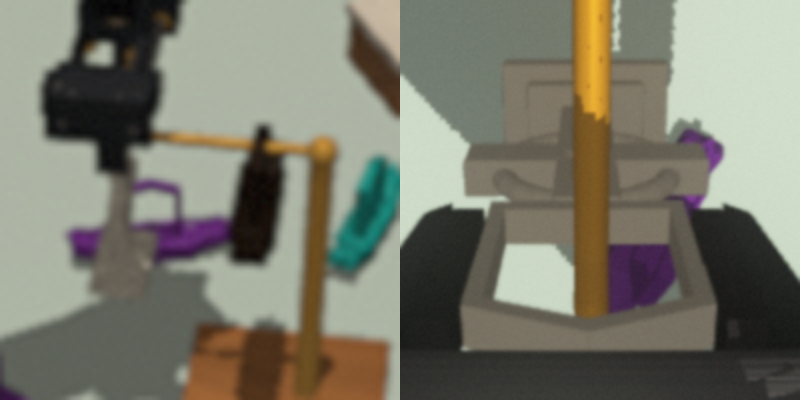

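The arm now runs through the window, centred. I'll push in to the seat and lower.

send_rows(
  increments=[
    {"tx":0.06,"ty":0,"tz":0,"rx":0,"ry":0,"rz":0,"fingers":0},
    {"tx":0.06,"ty":0,"tz":0,"rx":0,"ry":0,"rz":0,"fingers":0},
    {"tx":0.06,"ty":0,"tz":0,"rx":0,"ry":0,"rz":0,"fingers":0},
    {"tx":0.06,"ty":0,"tz":0,"rx":0,"ry":0,"rz":0,"fingers":0},
    {"tx":0,"ty":0,"tz":0,"rx":0,"ry":0,"rz":0,"fingers":0},
    {"tx":0,"ty":0,"tz":0.05,"rx":0,"ry":0,"rz":0,"fingers":0},
    {"tx":0,"ty":0,"tz":0.05,"rx":0,"ry":0,"rz":0,"fingers":0},
    {"tx":0,"ty":0,"tz":0.04,"rx":0,"ry":0,"rz":0,"fingers":0},
    {"tx":0,"ty":0,"tz":0,"rx":0,"ry":0,"rz":0,"fingers":0},
    {"tx":0,"ty":0,"tz":0,"rx":0,"ry":0,"rz":0,"fingers":0},
  ],
)

```text
time_s: 8.2
eef_pos: [0.5861, 0.1373, 0.224]
eef_rot: [0.993, -0.117, -0.0, 0.0]
force: [-0.2, -0.5, -3.3]
width: 0.564
finger_force: 20.0
```

Run:
```python
from h import *
d=grab('side');s=d['image'];w=grab('wrist')['image']
a=cv2.resize(s[110:210,235:335],(400,400),interpolation=cv2.INTER_CUBIC)
b=cv2.resize(w[150:350,190:390],(400,400))
cv2.imwrite('pics/c5.png',np.hstack([a,b]))
```

```text
(no output)
```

View pics/c5.png

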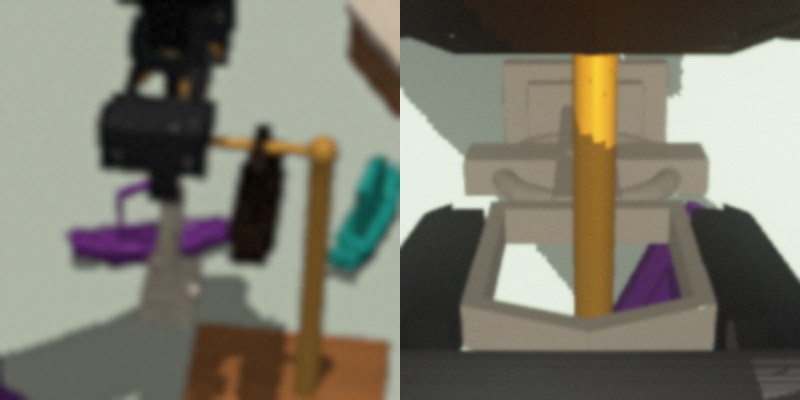

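That was my tenth picture, so from here I check with numbers only. I'll lower to contact.

send_rows(
  increments=[
    {"tx":0,"ty":0,"tz":0.013,"rx":0,"ry":0,"rz":0,"fingers":0},
    {"tx":0,"ty":0,"tz":0,"rx":0,"ry":0,"rz":0,"fingers":0},
    {"tx":0,"ty":0,"tz":0,"rx":0,"ry":0,"rz":0,"fingers":0},
  ],
)

```text
time_s: 8.6
eef_pos: [0.5863, 0.1371, 0.2223]
eef_rot: [0.993, -0.117, -0.0, 0.0]
force: [-0.0, -0.7, -1.8]
width: 0.562
finger_force: 20.0
```

send_rows(
  increments=[
    {"tx":0,"ty":0,"tz":0.01,"rx":0,"ry":0,"rz":0,"fingers":0},
    {"tx":0,"ty":0,"tz":0,"rx":0,"ry":0,"rz":0,"fingers":0},
    {"tx":0,"ty":0,"tz":0,"rx":0,"ry":0,"rz":0,"fingers":0},
  ],
)

```text
time_s: 8.9
eef_pos: [0.5863, 0.1372, 0.2207]
eef_rot: [0.993, -0.117, -0.0, 0.0]
force: [-0.1, -0.2, -1.4]
width: 0.562
finger_force: 20.0
```

send_rows(
  increments=[
    {"tx":0,"ty":0,"tz":0.007,"rx":0,"ry":0,"rz":0,"fingers":0},
    {"tx":0,"ty":0,"tz":0,"rx":0,"ry":0,"rz":0,"fingers":0},
    {"tx":0,"ty":0,"tz":0,"rx":0,"ry":0,"rz":0,"fingers":0},
  ],
)

```text
time_s: 9.2
eef_pos: [0.5864, 0.1372, 0.2199]
eef_rot: [0.993, -0.117, 0.0, -0.0]
force: [0.3, 0.0, -0.8]
width: 0.566
finger_force: 20.0
```

send_rows(
  increments=[
    {"tx":0,"ty":0,"tz":0.007,"rx":0,"ry":0,"rz":0,"fingers":0},
    {"tx":0,"ty":0,"tz":0,"rx":0,"ry":0,"rz":0,"fingers":0},
    {"tx":0,"ty":0,"tz":0,"rx":0,"ry":0,"rz":0,"fingers":0},
  ],
)

```text
time_s: 9.5
eef_pos: [0.5866, 0.1372, 0.2196]
eef_rot: [0.993, -0.117, 0.0, -0.0]
force: [-2.9, -0.6, 6.4]
width: 0.564
finger_force: 20.0
```

Contact at 6 N. I'll ease off slightly and open.

send_rows(
  increments=[
    {"tx":0,"ty":0,"tz":-0.004,"rx":0,"ry":0,"rz":0,"fingers":0},
    {"tx":0,"ty":0,"tz":0,"rx":0,"ry":0,"rz":0,"fingers":0.15},
    {"tx":0,"ty":0,"tz":0,"rx":0,"ry":0,"rz":0,"fingers":0.2},
    {"tx":0,"ty":0,"tz":0,"rx":0,"ry":0,"rz":0,"fingers":0.3},
    {"tx":0,"ty":0,"tz":0,"rx":0,"ry":0,"rz":0,"fingers":0.5},
    {"tx":0,"ty":0,"tz":0,"rx":0,"ry":0,"rz":0,"fingers":0.7},
    {"tx":0,"ty":0,"tz":0,"rx":0,"ry":0,"rz":0,"fingers":0.7},
    {"tx":0,"ty":0,"tz":0,"rx":0,"ry":0,"rz":0,"fingers":0.7},
  ],
)

```text
time_s: 10.3
eef_pos: [0.5863, 0.1372, 0.2192]
eef_rot: [0.993, -0.117, -0.0, 0.0]
force: [-0.6, -0.3, -0.1]
width: 0.848
finger_force: 0.0
```

send_rows(
  increments=[
    {"tx":0,"ty":0,"tz":-0.07,"rx":0,"ry":0,"rz":0,"fingers":0.7},
    {"tx":0,"ty":0,"tz":-0.13,"rx":0,"ry":0,"rz":0,"fingers":0.7},
    {"tx":0,"ty":0,"tz":-0.16,"rx":0,"ry":0,"rz":0,"fingers":0.7},
    {"tx":0,"ty":0,"tz":-0.2,"rx":0,"ry":0,"rz":0,"fingers":0.7},
    {"tx":-0.2,"ty":0,"tz":-0.1,"rx":0,"ry":0,"rz":0,"fingers":0.7},
    {"tx":-0.2,"ty":0,"tz":0,"rx":0,"ry":0,"rz":0,"fingers":0.7},
    {"tx":-0.2,"ty":0,"tz":0,"rx":0,"ry":0,"rz":0,"fingers":0.7},
    {"tx":0,"ty":0,"tz":0,"rx":0,"ry":0,"rz":0,"fingers":0.7},
    {"tx":0,"ty":0,"tz":0,"rx":0,"ry":0,"rz":0,"fingers":0.7},
    {"tx":0,"ty":0,"tz":0,"rx":0,"ry":0,"rz":0,"fingers":0.7},
  ],
)

```text
time_s: 11.3
eef_pos: [0.4999, 0.1576, 0.3187]
eef_rot: [0.993, -0.117, 0.001, -0.0]
force: [-0.9, 0.3, -0.1]
width: 0.849
finger_force: 0.0
```

Run:
```python
from h import *
import pickle
D0=pickle.load(open('d0.pkl','rb'))
# boxes: currach dark mask in side/top, cross hanging, medallion; two frames
def bb(m,x,y,off):
    n,l,st,c=cv2.connectedComponentsWithStats(m); 
    i=1+np.argmax(st[1:,4]) if n>1 else 0
    return st[i]+np.array([x,y,0,0,0]),c[i].round(1)+[x,y]
def dark(d,r):
    x,y,w,h=r;return bb((d['image'][y:y+h,x:x+w].max(2)<60).astype(np.uint8),x,y,0)
def grey(d,r):
    x,y,w,h=r;q=d['image'][y:y+h,x:x+w].astype(int)
    m=((q.max(2)-q.min(2)<28)&(q[:,:,2]>=q[:,:,0])).astype(np.uint8);return bb(m,x,y,0)
side_c=(285,140,25,40)
F=[{n:grab(n) for n in('side','top','wrist')} for _ in range(2)]
pickle.dump(F,open('f.pkl','wb'))
for k,d in(('before',D0),('a',F[0]),('b',F[1])):
    print(k,'currach side',dark(d['side'],side_c),'top',dark(d['top'],(198,180,70,32)))
    print('  medal side',grey(d['side'],(255,265,30,50)),' cross side',grey(d['side'],(262,140,30,70)))
s=F[0]['side']
for X in ([.587,.137,.248],[.587,.137,.220],[.587,.137,.092]): print('expected cross px',proj(s,X).round(1))
print('frame diff side',np.abs(F[0]['side']['image'].astype(int)-F[1]['side']['image']).max())
```

```text
before currach side (array([292, 142,  13,  33, 273]), array([298.6, 160.8])) top (array([200, 182,  64,  27, 954]), array([232.8, 195.6]))
  medal side (array([259, 265,  25,  50, 353]), array([269.3, 290.5]))  cross side (array([262, 171,  30,  39, 870]), array([274.8, 190. ]))
a currach side (array([292, 142,  13,  33, 271]), array([298.6, 160.8])) top (array([200, 184,  64,  25, 887]), array([232.6, 195.6]))
  medal side (array([259, 272,  14,  43, 248]), array([267. , 297.8]))  cross side (array([ 262,  143,   30,   67, 1442]), array([275.5, 176.3]))
b currach side (array([292, 142,  13,  33, 271]), array([298.6, 160.8])) top (array([200, 184,  64,  25, 887]), array([232.6, 195.6]))
  medal side (array([262, 272,  11,  39, 223]), array([267. , 296.6]))  cross side (array([ 262,  143,   30,   67, 1440]), array([275.5, 176.4]))
expected cross px [277.  140.7]
expected cross px [277. 149.]
expected cross px [276.8 183.9]
frame diff side 26
```

Run:
```python
from h import *
import pickle
D0=pickle.load(open('d0.pkl','rb'));F=pickle.load(open('f.pkl','rb'))
d=cv2.absdiff(F[1]['side']['image'],D0['side']['image']).max(2)
for y in range(134,200,4):
    q=np.nonzero(d[y,255:296]>35)[0]+255;print(y,(q.min(),q.max(),len(q)) if len(q) else None,end='; ')
print('medal diff side px',(d[276:316,258:276]>40).sum(),'top',(cv2.absdiff(F[1]['top']['image'],D0['top']['image']).max(2)[240:270,380:422]>40).sum())
e=cv2.absdiff(F[0]['side']['image'],F[1]['side']['image']).max(2)
print('moving px',(e[130:200,255:310]>18).sum(), 'total',(e>18).sum())
```

```text
134 None; 138 None; 142 None; 146 (np.int64(276), np.int64(277), 2); 150 (np.int64(275), np.int64(280), 6); 154 (np.int64(275), np.int64(279), 5); 158 None; 162 (np.int64(275), np.int64(278), 4); 166 (np.int64(274), np.int64(280), 7); 170 (np.int64(255), np.int64(279), 13); 174 (np.int64(273), np.int64(278), 6); 178 (np.int64(255), np.int64(284), 27); 182 (np.int64(255), np.int64(280), 22); 186 (np.int64(255), np.int64(279), 23); 190 (np.int64(255), np.int64(279), 21); 194 (np.int64(255), np.int64(269), 15); 198 (np.int64(255), np.int64(283), 18); medal diff side px 0 top 0
moving px 0 total 11
```

The numbers show the cross hanging upright on the arm at about column 277, not moving. The currach and medallion haven't moved either. Handing in.

```bash
python3 -c "
from station import manip;print(manip.sign_off())"
```

```text
the job is handed in; nothing more can be done
None
```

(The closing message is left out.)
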